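# Close a plaster casting mould in the mould clamp

### The job

Stand the loose plaster mould half upright on the bed of the mould clamp, between the orange pad and the half that is fixed there, with its hollow face towards the fixed half and its ends in line with it. Then turn the red-handled crank clockwise (seen from above) until the mould is shut and the sprung orange pad is pressed in about half way: firm, but not bottomed out, or the plaster cracks. Let go of everything, and leave the cup, bowl and jar where they stand.

Things in the scene. Friction and masses are not known exactly. Their poses are not given: they have to be found in the camera images.
- half_mid (a point): Centre (50 mm up) of the loose off-white plaster mould half, 110 mm long (its x), 45 thick (its y), 100 tall (z), 0.4 to 0.65 kg, standing upright on the bench. Its +y face has the hollow; a clay-coloured stripe marks that edge of its top. The hollow (54 mm wide, 25 deep) lies 15 to 58 mm up; the top 42 mm are solid and can be gripped from above across the 45 mm thickness. The -y face is flat.
- half_face (a point): Centre of the loose half's mating face (22.5 mm from half_mid along +y of the block, same height).
- clamp_bed (a point): Point on top of the clamp's flat bed (20 mm above the bench) between the jaws, a good place to stand the loose half: 65 mm from the fixed half's face, midway across. Clamp axes: +y from crank end to fixed jaw, x across the bed, z up. Bed 140 mm wide, 360 long; jaws and fixed half up to 127 mm above the bench. Bolted down; its place and yaw vary (yaw within 0.25 rad).
- fixed_face (a point): Centre of the mating face of the fixed plaster half, fastened to the fixed jaw, 70 mm above the bench, facing the clamp's -y. Same outline as the loose half (110 x 100 mm); axes as clamp_bed. With the mould shut and in line, half_face coincides with it and both halves' x axes are parallel.
- pad_face (a point): Centre of the front of the orange pad (120 mm wide, 95 mm tall) carried on springs by the sliding jaw, 70 mm above the bench, facing the clamp's +y. At the start it is 126 to 145 mm from fixed_face.
- crank_axis (a point): Point on the crank's upright turning axis, at the height of the handle's middle (172 mm above the bench); axes as clamp_bed.
- crank_knob (a point): Middle of the red upright crank handle, 26 mm in diameter, 48 tall (148 to 196 mm above the bench), 50 mm from the crank axis. It spins freely on its pin, so it can be gripped from above and led round in a circle without turning the gripper. Top of the crank arm 140 mm, of the gearbox 127 mm above the bench.
- crank (a joint): Crank angle in rad, 0 to 14.6; grows clockwise seen from above and moves the jaw 8 mm towards the fixed half per rad (50 mm a turn). Starts at 0 to 2.4, the handle then on the side away from the jaws; about 2 turns are needed. It takes about 6 to 11 N at the handle and stays where it is left.
- pad (a joint): How far the orange pad is pressed back into the sliding jaw against its springs, in m: 0 free, 0.013 bottomed; 3 N per mm. Pushing the loose half along the bed presses it 1 to 2 mm; it rises by 8 mm per rad of crank once the mould is shut.
- cup: Terracotta cup, 80 mm across, 85 mm tall, standing near the loose half (they may swap places); origin under its centre. Leave it.
- bowl: Blue bowl, 140 mm across, 60 mm tall, beyond the clamp; origin under its centre. Leave it.
- jar: White plastic jar with a blue lid, 72 mm across, 100 mm tall, beyond the clamp; origin under its centre. Leave it.
Not all that is in view belongs to the job. Several things look just like the part that bears half_mid: the one meant starts nearest to the robot's base.

How it is judged:
On the way:
1. the loose half stands upright on the bed between the pad and the fixed half, hollow face towards it, and is let go (angle between half_mid's own z axis and vertical below 0.08 rad and x of half_mid in the frame of clamp_bed between -0.008 and 0.008 m and z of half_mid in the frame of clamp_bed between 0.045 and 0.053 m and y of half_face in the frame of fixed_face above -0.075 m and angle between the x axis of half_mid and the x axis of fixed_face, either way round below 0.15 rad and contact force between the fingers and half below 0.3 N), for 0.2 s.
At the end, for the whole second after the job is handed in: The loose half is upright with its hollow face on the fixed half: face centres within 10 mm, gap at most 3.5 mm, angle within 0.06 rad; the pad is pressed in 3 to 10 mm and the crank is at rest (angle between half_mid's own z axis and vertical below 0.08 rad and distance between half_face and fixed_face below 0.01 m and y of half_face in the frame of fixed_face above -0.0035 m and angle between the x axis of half_mid and the x axis of fixed_face, either way round below 0.06 rad and value of joint pad between 0.003 and 0.01 m and velocity of joint crank between -0.1 and 0.1 rad/s); the robot touches nothing.
It fails at once if the cup is knocked away (more than 30 mm) or tipped (distance of cup from where it was at the start of the episode above 0.03 m or angle between cup's own z axis and vertical above 0.3 rad).
It fails at once if the bowl is knocked away (more than 30 mm) or tipped (distance of bowl from where it was at the start of the episode above 0.03 m or angle between bowl's own z axis and vertical above 0.3 rad).
It fails at once if the jar is knocked away (more than 30 mm) or tipped (distance of jar from where it was at the start of the episode above 0.03 m or angle between jar's own z axis and vertical above 0.3 rad).
It fails at once if the pad is bottomed out (over 12 mm): the plaster cracks (value of joint pad above 0.012 m).
It also fails if it takes over 69 s, if anything falls off the work surface, if the arm or the gripper's body presses on something with over 40 N, if the wrist force passes 120 N, or if a joint passes its speed limit or range.

### The arm

A 7-joint arm with a two-finger parallel gripper is mounted at the origin on the work surface. World frame = base frame: x ahead of the robot, y to its left, z up, the work surface at z = 0. Lengths are in m, angles in rad, forces in N, time in s.
With the tool pointing down it reaches from about 0.35 to 0.775 m from the base axis. Payload 3.1 kg.
Tool frame: the origin (TCP) lies midway between the tips of the shut fingers; the grasp point (between the pads) lies 19 mm behind it; x points along the fingers, y is the direction in which the jaws open and shut, and the axes are right-handed (so a half turn about x gives the same grasp; the last joint's range is limited). The gripper opens to 85 mm and grips with 20 to 120 N. Pads are 22 mm wide; open, the fingers measure 114 mm over their backs; the gripper's body (76 mm by 85 mm) begins 54 mm behind the grasp point. The pads swing forward as they close: fully open they stand 13 mm farther back than shut.
Start: joints at [1.06, 0.311, 0.014, 1.512, -0.004, 1.319, -0.027], TCP at [0.249, -0.491, 0.231] pointing down, gripper open.
Joint ranges: [-2.7, 2.7], [-0.3, 1.91], [-1.27, 1.3], [0.12, 2.57], [-1.44, 4.58], [0.2, 2.03], [-3.05, 3.05]. Speed limits (rad/s): [2.79, 2.79, 3.14, 3.14, 3.14, 3.14, 3.14].

### API

Orientations are given as a unit quaternion [w, x, y, z].
In Python, from station import env, cams gives the robot as it stands.
- The arm moves only by the shell command python3 -m inch 'ROWS' [FORCE]. ROWS is JSON, a list of rows, each a list of 5 numbers: the shift along the tool's x, y, z in m, then the turn about the tool's x in rad, then the finger opening in m, from 0 to 0.0854. In form: [[tx, ty, tz, twist, hand], ...]. A call has 1 to 5 rows; each row shifts and turns the commanded pose from where the row before left it, along the tool's axes as they then stand; what a row does not reach is not made up. A row lasts 1/8 s, in which the tool goes at most 62.5 mm and 10.7 degrees, less where a joint would pass 70% of its speed; a pose out of reach is approached as far as the arm can. A call with a gripper value outside its range is refused whole. The fingers move at their own pace and stop on an object; FORCE is the grip in N (left out, the last holds). Time passes only in rows, so rows that do not move let the fingers close. It gives the time, the measured TCP pose, the force and the opening at its end, in the units of the state.
- env.sense(): the state, without advancing time (a new reading comes with each control period).
- cams.camera(name): name is "side" or "top" or "wrist"; returns a dict with "frame" (420x560x3 uint8, blue, green, red), "K" (3x3 intrinsics, pixels), "view" (4x4, takes a point from world to camera coordinates). Camera axes: x right, y down, z forward; pixel columns grow to the right and rows downward; lengths in m; the calibration is good to about 2 mm. A picture is of the moment at which its call begins. There is no depth.
- env.close_job(): hands the job in, once; it reports no verdict.
The state is a dict: "clock": time; "joint_pos": joint angles; "dq": joint speeds; "effort": joint torques, N m; "ee_pos": TCP position; "tool_rot": TCP orientation; "ft_force": force on the tool from outside, world axes, zero at the start; "wrist_torque": the same for the moment, N m; "finger_gap": finger opening in m.
Only numpy, scipy, OpenCV 4.12 (cv2) and the standard library are available. Lean on these libraries where they do the work, as an engineer would, in place of code of your own. Each camera call takes 0.05 s, during which the arm holds its last target.

## Working session

There is one attempt and no reset: what is moved stays moved. The work goes in short steps, Python scripts to look and compute and a shell command to move; the robot and the scene stay as the last step left them, time stands still between calls to the robot, and variables do not carry over. Pictures are saved under pics/ and viewed, and the job is handed in when it is done.

```bash
ls; mkdir -p pics; python3 - <<'E'
from station import env,cams
import cv2
s=env.sense();print(s)
for n in("side","top","wrist"):
    c=cams.camera(n);cv2.imwrite(f"pics/{n}0.png",c["frame"]);print(n,c["K"],c["view"])
E
```

```text
pics
{'clock': 0.0, 'joint_pos': array([ 1.06030387,  0.3116867 ,  0.01399754,  1.51306475, -0.00442203,
        1.31920591, -0.02720144]), 'dq': array([ 0.00034652,  0.00165939, -0.00059001, -0.00164635,  0.00022157,
        0.0004088 ,  0.00054095]), 'effort': array([-3.26929257e-04, -3.79915738e+01,  1.45953507e-01, -2.30590653e+01,
        1.21142625e-02,  1.35492094e-02, -1.32208970e-05]), 'ee_pos': array([ 0.24817763, -0.4899996 ,  0.23023937]), 'tool_rot': array([-0.1634558 , -0.68754742, -0.1650476 ,  0.68798258]), 'ft_force': array([ 0.19176707,  0.23627246, -0.06545965]), 'wrist_torque': array([-0.02688322,  0.02197602, -0.0135011 ]), 'finger_gap': 0.08549324006016684}
side [[499.84311176   0.         282.16157715]
 [  0.         499.84311176 212.35325958]
 [  0.           0.           1.        ]] [[-9.99568998e-01 -2.50643337e-02 -1.52839016e-02  5.61709678e-01]
 [ 4.06288156e-04  5.08765696e-01 -8.60904932e-01  2.04678256e-02]
 [ 2.93539333e-02 -8.60540090e-01 -5.08536233e-01  1.56262437e+00]
 [ 0.00000000e+00  0.00000000e+00  0.00000000e+00  1.00000000e+00]]
top [[409.09443531   0.         274.70199454]
 [  0.         409.09443531 209.56328449]
 [  0.           0.           1.        ]] [[-2.76429239e-02 -9.99617007e-01 -1.30711737e-03  1.57109934e-01]
 [-9.94057118e-01  2.76268601e-02 -1.05295790e-01  5.56498650e-01]
 [ 1.05291574e-01 -1.61133417e-03 -9.94440088e-01  1.34933149e+00]
 [ 0.00000000e+00  0.00000000e+00  0.00000000e+00  1.00000000e+00]]
wrist [[292.4752759    0.         278.2378208 ]
 [  0.         292.4752759  209.14449163]
 [  0.           0.           1.        ]] [[ 0.45121459 -0.89241213 -0.0024466  -0.5502309 ]
 [-0.8505763  -0.43088825  0.3014221  -0.03875093]
 [-0.27004695 -0.13392503 -0.95348767  0.38000187]
 [ 0.          0.          0.          1.        ]]
```

View pics/side0.png

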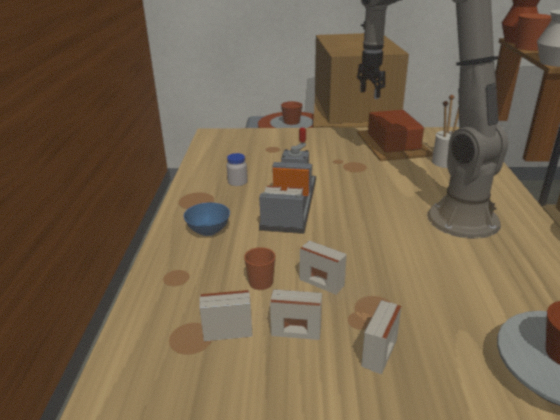

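View pics/top0.png

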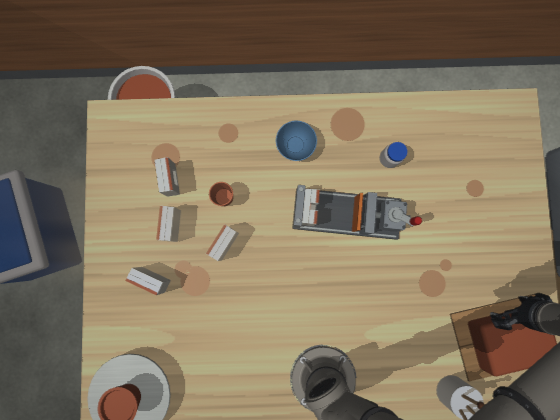

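View pics/wrist0.png

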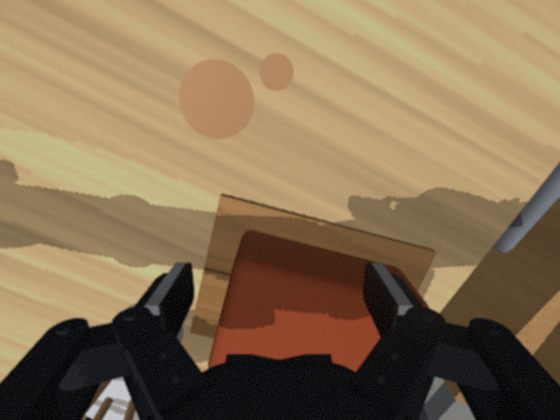

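```bash
cat > h.py <<'E'
import numpy as np,cv2
from station import env,cams
def ray(c,p):
    K,V=c["K"],c["view"];R,t=V[:3,:3],V[:3,3]
    d=R.T@np.linalg.inv(K)@np.array([p[0],p[1],1.]);return -R.T@t,d
def onz(c,p,z):
    o,d=ray(c,p);return o+d*(z-o[2])/d[2]
def proj(c,P):
    q=c["view"][:3,:3]@np.array(P,float)+c["view"][:3,3];q=c["K"]@q;return q[:2]/q[2]
def crop(f,x0,y0,x1,y1,k,name):
    cv2.imwrite(name,cv2.resize(f[y0:y1,x0:x1],None,fx=k,fy=k,interpolation=cv2.INTER_CUBIC))
def mask(f,lo,hi):
    return cv2.inRange(cv2.cvtColor(f,cv2.COLOR_BGR2HSV),np.array(lo),np.array(hi))
E
python3 - <<'E'
from h import *
f=cv2.imread("pics/top0.png");crop(f,190,210,260,270,10,"pics/a1.png");crop(f,280,170,440,250,5,"pics/a2.png")
E
```

```text
(no output)
```

View pics/a1.png

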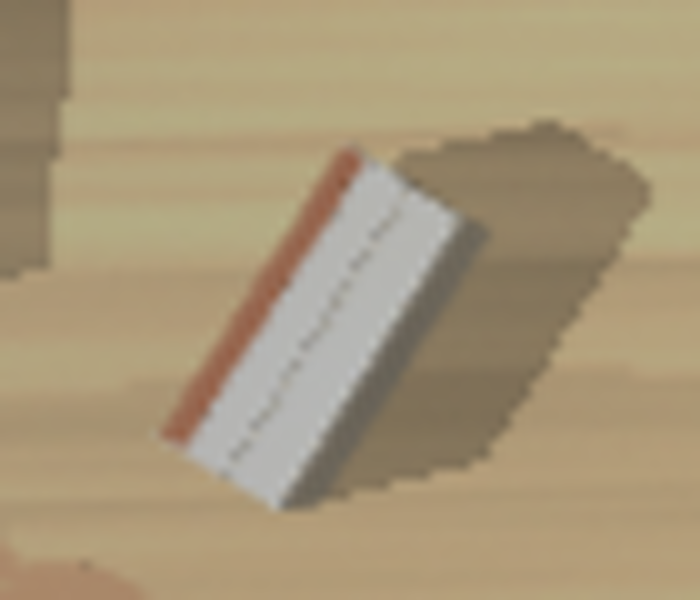

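View pics/a2.png

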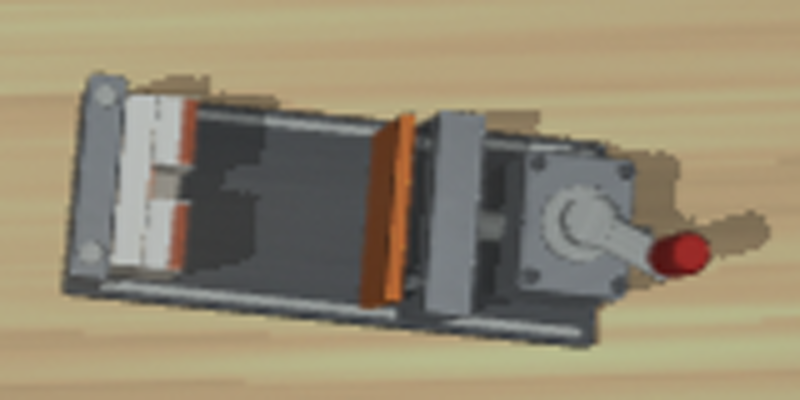

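```bash
python3 - <<'E'
from h import *
c=cams.camera("top");f=c["frame"];cv2.imwrite("pics/top1.png",f)
hs=cv2.cvtColor(f,cv2.COLOR_BGR2HSV)
w=lambda p,k,o:((p[0]+.5)/k-.5+o[0],(p[1]+.5)/k-.5+o[1])
L=[onz(c,w(p,10,(190,210)),.1) for p in [(350,147),(160,437),(283,510),(460,218)]]
print("loose corners",np.round(L,4)); L=np.array(L)
print("sides",[np.linalg.norm(L[i]-L[(i+1)%4]).round(4) for i in range(4)],"centre",L.mean(0))
F=np.array([onz(c,w(p,5,(280,170)),.12) for p in [(198,100),(182,270)]])
print("fixed stripe edge",F,np.linalg.norm(F[0]-F[1]),F.mean(0))
# stripe masks
m=cv2.inRange(hs,(3,90,90),(14,180,220))
for z,(x0,y0,x1,y1) in ((.1,(195,220,232,262)),(.12,(310,185,325,228))):
    mm=np.zeros_like(m);mm[y0:y1,x0:x1]=m[y0:y1,x0:x1]
    n,lab,st,ce=cv2.connectedComponentsWithStats(mm)
    for i in range(1,n):
        if st[i,4]>8:
            pts=np.argwhere(lab==i)[:,::-1].astype(np.float32)
            box=cv2.boxPoints(cv2.minAreaRect(pts));W=np.array([onz(c,p,z) for p in box])
            print(z,st[i],W.round(4)[:,:2].tolist())
# red knob, orange pad
m=cv2.inRange(hs,(0,170,90),(4,255,255))|cv2.inRange(hs,(174,170,90),(180,255,255));m[:,:400]=0;m[240:]=0
n,lab,st,ce=cv2.connectedComponentsWithStats(m);i=1+st[1:,4].argmax();print("red",st[i],ce[i],onz(c,ce[i],.196))
# axis hub / gearbox in crop a2: gearbox corners
G=np.array([onz(c,w(p,5,(280,170)),.127) for p in [(530,152),(635,160),(620,298),(520,293)]]);print("gb",G.round(4),G.mean(0))
P=np.array([onz(c,w(p,5,(280,170)),.1175) for p in [(402,117),(386,300)]]);print("pad front top",P.round(4),P.mean(0))
print("hub",onz(c,w((590,218),5,(280,170)),.14))
E
```

```text
loose corners [[0.5106 0.3027 0.1   ]
 [0.4204 0.3642 0.1   ]
 [0.3964 0.3256 0.1   ]
 [0.487  0.2681 0.1   ]]
sides [np.float64(0.1091), np.float64(0.0454), np.float64(0.1073), np.float64(0.0419)] centre [0.45359413 0.31514322 0.1       ]
fixed stripe edge [[ 0.61063236 -0.00070979  0.12      ]
 [ 0.50320703  0.01353355  0.12      ]] 0.10836547371470422 [0.5569197  0.00641188 0.12      ]
0.1 [206 225  20  29  87] [[0.4221, 0.3642], [0.5109, 0.3054], [0.5062, 0.2985], [0.4175, 0.3572]]
0.12 [316 190   4  13  31] [[0.5719, 0.0121], [0.6103, 0.0068], [0.6093, -0.0003], [0.571, 0.005]]
0.12 [314 211   4  13  35] [[0.5055, 0.0213], [0.5438, 0.015], [0.5426, 0.0073], [0.5043, 0.0136]]
red [414 217   7   8  46] [417.10869565 220.36956522] [ 0.49927044 -0.27736539  0.196     ]
gb [[ 0.5708 -0.2068  0.127 ]
 [ 0.5639 -0.2724  0.127 ]
 [ 0.4777 -0.2577  0.127 ]
 [ 0.4825 -0.1956  0.127 ]] [ 0.52374503 -0.23313416  0.127     ]
pad front top [[ 0.5965 -0.1297  0.1175]
 [ 0.481  -0.1139  0.1175]] [ 0.53876175 -0.12181144  0.1175    ]
hub [ 0.52705855 -0.23805524  0.14      ]
```

```bash
python3 - <<'E'
from h import *
f=cv2.imread("pics/side0.png");crop(f,250,120,330,235,5,"pics/b1.png");crop(f,280,230,370,300,8,"pics/b2.png")
E
```

```text
(no output)
```

View pics/b1.png

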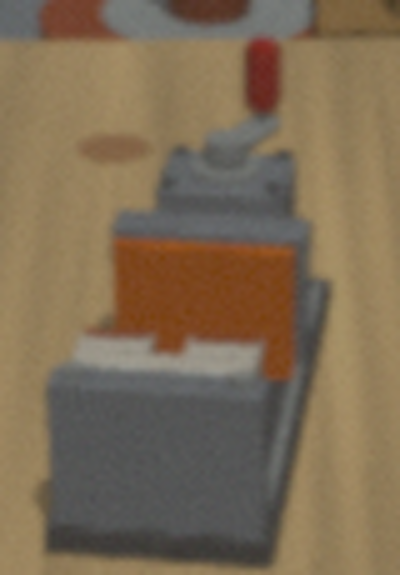

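View pics/b2.png

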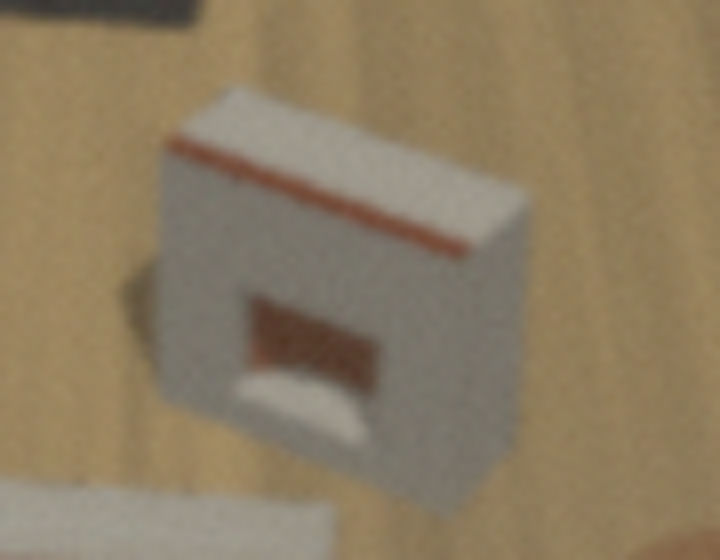

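```bash
cat >> h.py <<'E'
from scipy.spatial.transform import Rotation as R_
def Rt(s=None):
    q=(s or env.sense())["tool_rot"];return R_.from_quat([q[1],q[2],q[3],q[0]]).as_matrix()
def go(P,yaw_y=None):
    "report tool-frame shift to world P and twist so tool y lies along yaw_y (mod pi)"
    s=env.sense();R=Rt(s);d=R.T@(np.array(P)-s["ee_pos"])
    print("clock",round(s["clock"],2),"tcp",s["ee_pos"].round(4),"F",s["ft_force"].round(1),"gap",round(s["finger_gap"],4))
    print("shift tool",d.round(4))
    cur=np.arctan2(R[1,1],R[0,1]);print("tool axes\n",R.round(3),"yaw_y",cur.round(3),"q7",s["joint_pos"][6].round(3))
    if yaw_y is not None:
        t=-(yaw_y-cur);t=(t+np.pi/2)%np.pi-np.pi/2;print("twist about x",t.round(3))
E
python3 - <<'E'
from h import *
go([.453,.315,.22],-0.598+np.pi/2)
f=cv2.imread("pics/top1.png");c=cams.camera("top")
print("cup",onz(c,(222,194),.085))
c=cams.camera("side")
w=lambda p,k,o:((p[0]+.5)/k-.5+o[0],(p[1]+.5)/k-.5+o[1])
for p in [(165,145),(468,252),(235,90),(527,195)]: print(onz(c,w(p,8,(280,230)),.1))
for p in [(72,340-0),(265,345)]:print(onz(c,w(p,5,(250,120)),.12))
E
```

```text
clock 0.2 tcp [ 0.2483 -0.4903  0.2306] F [ 0.5 -0.6 -0.2] gap 0.0856
shift tool [ 0.0115 -0.6259 -0.5464]
tool axes
 [[-0.001  0.452 -0.892]
 [ 0.001 -0.892 -0.452]
 [-1.    -0.001  0.   ]] yaw_y -1.102 q7 -0.027
twist about x 1.067
cup [0.6103215  0.31140059 0.085     ]
[0.50716036 0.30431483 0.1       ]
[0.41562177 0.36104367 0.1       ]
[0.4843886  0.27307384 0.1       ]
[0.39528172 0.33117237 0.1       ]
[0.61446932 0.01573647 0.12      ]
[0.49832135 0.02262372 0.12      ]
```

```bash
cat >> h.py <<'E'
def plan(P,n,twist=0,hand=.085):
    s=env.sense();R=Rt(s);p=s["ee_pos"];d=(np.array(P)-p)/n;t=twist/n;acc=np.zeros(3)
    rows=[]
    for i in range(n):
        r=(R.T@d);rows.append([*r.round(4).tolist(),round(t,4),hand]);R=R@R_.from_rotvec([t,0,0]).as_matrix()
    for i in range(0,n,5):print(rows[i:i+5])
E
python3 - <<'E'
from h import *
plan([.40,-.05,.235],10,-1.1)
E
```

```text
[[-0.0004, -0.0324, -0.0334, -0.11, 0.085], [-0.0004, -0.0286, -0.0368, -0.11, 0.085], [-0.0004, -0.0244, -0.0397, -0.11, 0.085], [-0.0004, -0.0199, -0.0421, -0.11, 0.085], [-0.0004, -0.0151, -0.0441, -0.11, 0.085]]
[[-0.0004, -0.0102, -0.0455, -0.11, 0.085], [-0.0004, -0.0051, -0.0463, -0.11, 0.085], [-0.0004, -0.0, -0.0466, -0.11, 0.085], [-0.0004, 0.0051, -0.0463, -0.11, 0.085], [-0.0004, 0.0101, -0.0455, -0.11, 0.085]]
```

```bash
python3 -m inch '[[-0.0005,-0.032,-0.033,-0.11,0.085],[0,-0.029,-0.037,-0.11,0.085],[0,-0.024,-0.040,-0.11,0.085],[0,-0.020,-0.042,-0.11,0.085],[0,-0.015,-0.044,-0.11,0.085]]'; python3 -m inch '[[0,-0.010,-0.045,-0.11,0.085],[0,-0.005,-0.046,-0.11,0.085],[0,0,-0.047,-0.11,0.085],[0,0.005,-0.046,-0.11,0.085],[0,0.010,-0.045,-0.11,0.085]]'
python3 - <<'E'
from h import *
go([.452,.316,.2],-0.598+np.pi/2)
plan([.452,.316,.2],8,-.96)
E
```

```text
clock: 0.92
ee_pos: [0.3248, -0.2693, 0.2319]
tool_rot: [0.346, 0.617, 0.346, -0.617]
ft_force: [0.8, -0.4, -0.0]
finger_gap: 0.085
clock: 1.55
ee_pos: [0.4003, -0.0503, 0.232]
tool_rot: [0.501, 0.5, 0.5, -0.5]
ft_force: [0.5, 0.2, -0.4]
finger_gap: 0.0851
clock 1.55 tcp [ 0.4003 -0.0503  0.232 ] F [ 0.5  0.2 -0.4] gap 0.0851
shift tool [ 0.0318  0.0522 -0.3663]
tool axes
 [[ 0.001  1.     0.001]
 [-0.001  0.001 -1.   ]
 [-1.     0.001  0.001]] yaw_y 0.001 q7 0.073
twist about x -0.971
[[0.004, 0.0065, -0.0458, -0.12, 0.085], [0.004, 0.012, -0.0447, -0.12, 0.085], [0.004, 0.0172, -0.0429, -0.12, 0.085], [0.004, 0.0222, -0.0405, -0.12, 0.085], [0.004, 0.0269, -0.0376, -0.12, 0.085]]
[[0.004, 0.0312, -0.0341, -0.12, 0.085], [0.004, 0.0351, -0.0301, -0.12, 0.085], [0.004, 0.0384, -0.0257, -0.12, 0.085]]
```

```bash
python3 -m inch '[[0.003,0.0065,-0.046,-0.12,0.085],[0.003,0.012,-0.0445,-0.12,0.085],[0.003,0.017,-0.043,-0.12,0.085],[0.003,0.022,-0.0405,-0.12,0.085],[0.003,0.027,-0.0375,-0.12,0.085]]'; python3 -m inch '[[0.004,0.031,-0.034,-0.12,0.085],[0.004,0.035,-0.030,-0.12,0.085],[0.004,0.0385,-0.026,-0.13,0.085],[0,0,0,0,0.085]]'
python3 - <<'E'
from h import *
go([.452,.316,.2],-0.598+np.pi/2)
for n in("wrist",):
    c=cams.camera(n);cv2.imwrite(f"pics/{n}2.png",c["frame"]);np.savez("w2.npz",K=c["K"],view=c["view"])
E
```

```text
clock: 2.17
ee_pos: [0.4329, 0.1782, 0.2169]
tool_rot: [0.626, 0.33, 0.625, -0.329]
ft_force: [1.1, -0.4, 0.2]
finger_gap: 0.0849
clock: 2.68
ee_pos: [0.4504, 0.3185, 0.2041]
tool_rot: [0.675, 0.208, 0.677, -0.207]
ft_force: [0.1, -0.7, -0.2]
finger_gap: 0.0851
clock 2.67 tcp [0.4504 0.3185 0.2041] F [ 0.1 -0.7 -0.2] gap 0.0851
shift tool [ 0.0041 -0.0012  0.0028]
tool axes
 [[-0.003  0.561  0.828]
 [ 0.003  0.828 -0.561]
 [-1.     0.001 -0.004]] yaw_y 0.975 q7 0.052
twist about x 0.002
```

View pics/wrist2.png

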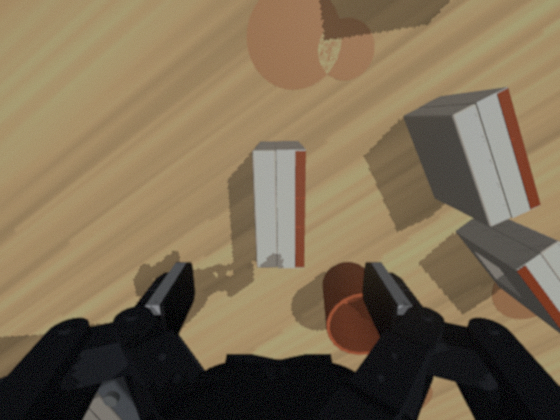

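```bash
python3 - <<'E'
from h import *
c=dict(np.load("w2.npz"));f=cv2.imread("pics/wrist2.png")
hs=cv2.cvtColor(f,cv2.COLOR_BGR2HSV)
L=np.array([onz(c,p,.1) for p in [(306,150.5),(304.5,267.5),(257,268),(253,150)]]);print(L.round(4),L.mean(0))
print([np.linalg.norm(L[i]-L[(i+1)%4]).round(4) for i in range(4)])
d=L[0]-L[1];e=L[3]-L[2];print(np.arctan2(d[1],d[0]),np.arctan2(e[1],e[0]))
# Mask refine
m=cv2.inRange(hs,(0,0,150),(180,40,255))|cv2.inRange(hs,(0,100,90),(14,220,220))
mm=np.zeros_like(m);mm[140:275,245:312]=m[140:275,245:312]
cn=max(cv2.findContours(mm,0,1)[0],key=cv2.contourArea);b=cv2.approxPolyDP(cn,4,True)[:,0];print(b.tolist(),cv2.contourArea(cn))
E
```

```text
[[0.4222 0.3649 0.1   ]
 [0.5131 0.3052 0.1   ]
 [0.4883 0.2679 0.1   ]
 [0.3971 0.3287 0.1   ]] [0.45518689 0.31670075 0.1       ]
[np.float64(0.1087), np.float64(0.0448), np.float64(0.1096), np.float64(0.0441)]
2.5600227984416177 2.5535256806764997
[[253, 151], [257, 264], [277, 252], [283, 267], [293, 267], [296, 150]] 4217.5
```

```bash
python3 - <<'E'
from h import *
go([.4545,.3162,.062],0.983)
E
python3 -m inch '[[0.03,0,0.0025,-0.004,0.085],[0.03,0,0.0025,-0.004,0.085],[0.03,0,0,0,0.085],[0.03,0,0,0,0.085],[0.022,0,0,0,0.085]]'
python3 - <<'E'
from h import *
go([.4545,.3162,.062],0.983)
E
```

```text
clock 2.73 tcp [0.4513 0.3158 0.2042] F [-0.4 -0.4 -0.4] gap 0.0847
shift tool [0.1422 0.0022 0.0027]
tool axes
 [[-0.002  0.565  0.825]
 [ 0.001  0.825 -0.565]
 [-1.    -0.001 -0.002]] yaw_y 0.971 q7 0.052
twist about x -0.012
clock: 3.35
ee_pos: [0.4569, 0.3085, 0.0616]
tool_rot: [0.676, 0.207, 0.675, -0.209]
ft_force: [-0.5, 0.1, 0.4]
finger_gap: 0.0851
clock 3.35 tcp [0.4569 0.3085 0.0616] F [-0.5  0.1  0.4] gap 0.0851
shift tool [-0.0004  0.005  -0.0063]
tool axes
 [[-0.     0.563  0.826]
 [-0.003  0.826 -0.563]
 [-1.    -0.002  0.001]] yaw_y 0.972 q7 -0.032
twist about x -0.011
```

```bash

python3 -m inch '[[0,0,0,0,0.085],[0,0.005,-0.006,-0.01,0.085],[0,0,0,0,0.085]]'
python3 - <<'E'
from h import *
go([.4545,.3162,.062],0.983)
c=cams.camera("wrist");cv2.imwrite("pics/w3.png",c["frame"])
E
```

```text
clock: 3.72
ee_pos: [0.4545, 0.3206, 0.0644]
tool_rot: [0.678, 0.204, 0.677, -0.202]
ft_force: [-0.2, 0.5, -0.2]
finger_gap: 0.0849
clock 3.73 tcp [0.4545 0.3206 0.0644] F [-0.2  0.5 -0.2] gap 0.0849
shift tool [ 0.0024 -0.0037  0.0024]
tool axes
 [[ 0.002  0.551  0.834]
 [ 0.002  0.834 -0.551]
 [-1.     0.003  0.001]] yaw_y 0.987 q7 -0.035
twist about x 0.004
```

View pics/w3.png

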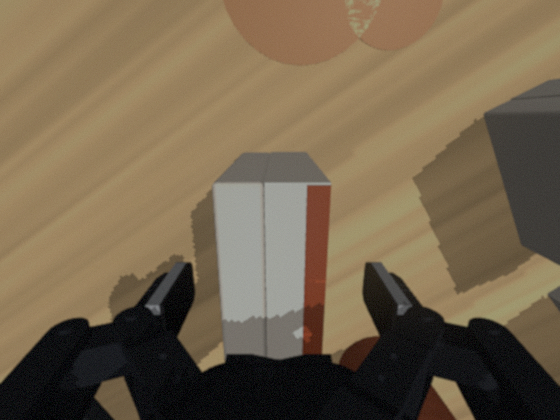

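```bash

python3 -m inch '[[0.001,-0.001,0,0,0.03],[0,0,0,0,0.03],[0,0,0,0,0.03],[0,0,0,0,0.03],[0,0,0,0,0.03]]' 70
python3 -m inch '[[0,0,0,0,0.03],[0,0,0,0,0.03],[-0.01,0,0,0,0.03],[-0.02,0,0,0,0.03],[-0.02,0,0,0,0.03]]' 70
python3 - <<'E'
from h import *
go([.4545,.3162,.2],0.983)
c=cams.camera("wrist");cv2.imwrite("pics/w4.png",c["frame"])
E
```

```text
clock: 4.4
ee_pos: [0.4538, 0.318, 0.062]
tool_rot: [0.677, 0.204, 0.677, -0.204]
ft_force: [0.2, -1.3, 2.6]
finger_gap: 0.0444
clock: 5.03
ee_pos: [0.4525, 0.3173, 0.1109]
tool_rot: [0.676, 0.203, 0.678, -0.205]
ft_force: [-0.2, 0.7, -4.7]
finger_gap: 0.0442
clock 5.03 tcp [0.4525 0.3173 0.1109] F [-0.2  0.7 -4.7] gap 0.0442
shift tool [-0.0891 -0.0001  0.0021]
tool axes
 [[-0.003  0.552  0.834]
 [-0.002  0.834 -0.552]
 [-1.    -0.003 -0.002]] yaw_y 0.986 q7 0.004
twist about x 0.003
```

View pics/w4.png

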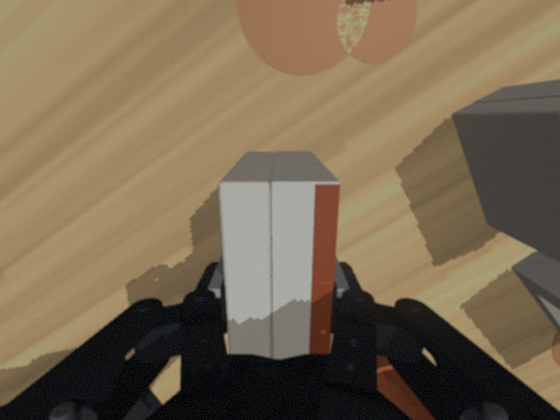

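```bash
python3 - <<'E'
from h import *
c=cams.camera("wrist");R=Rt();s=env.sense()
P=np.array([onz(c,p,s["ee_pos"][2]-.062+.1) for p in [(220,183),(339,184)]]);print(P,np.linalg.norm(P[0]-P[1]))
m=P.mean(0);print("end mid in tool",R.T@(m-s["ee_pos"]))
d=P[1]-P[0];print("block y yaw",np.arctan2(d[1],d[0]))
print("q",s["joint_pos"].round(2))
plan([.4525,.3173,.22],3,0,.03)
E
```

```text
[[0.39781232 0.32941882 0.15106865]
 [0.42228245 0.36563206 0.15106865]] 0.04370566844565187
end mid in tool [-0.03802208 -0.00057767 -0.05236286]
block y yaw 0.9765497647891087
q [-0.08  0.54 -0.79  1.65  0.41  1.13  0.  ]
[[-0.0356, -0.0007, -0.0001, 0.0, 0.03], [-0.0356, -0.0007, -0.0001, 0.0, 0.03], [-0.0356, -0.0007, -0.0001, 0.0, 0.03]]
```

```bash
python3 -m inch '[[-0.03,0,0,0,0.03],[-0.04,0,0,0,0.03],[-0.045,0,0,0,0.03],[0,0,0,0,0.03]]'
python3 - <<'E'
from h import *
go([.547,-.0528,.225],1.435)
plan([.547,-.0528,.225],10,-.455,.03)
E
```

```text
clock: 5.62
ee_pos: [0.4547, 0.3202, 0.2292]
tool_rot: [0.678, 0.206, 0.676, -0.202]
ft_force: [-0.3, -0.1, -6.2]
finger_gap: 0.0444
clock 5.62 tcp [0.4547 0.3202 0.2292] F [-0.3 -0.1 -6.2] gap 0.0444
shift tool [ 0.003  -0.2602  0.2827]
tool axes
 [[ 0.005  0.552  0.834]
 [ 0.005  0.834 -0.552]
 [-1.     0.007  0.002]] yaw_y 0.986 q7 0.073
twist about x -0.449
[[0.0003, -0.026, 0.0283, -0.0455, 0.03], [0.0003, -0.0273, 0.0271, -0.0455, 0.03], [0.0003, -0.0285, 0.0258, -0.0455, 0.03], [0.0003, -0.0296, 0.0245, -0.0455, 0.03], [0.0003, -0.0307, 0.0231, -0.0455, 0.03]]
[[0.0003, -0.0317, 0.0217, -0.0455, 0.03], [0.0003, -0.0327, 0.0202, -0.0455, 0.03], [0.0003, -0.0336, 0.0187, -0.0455, 0.03], [0.0003, -0.0344, 0.0172, -0.0455, 0.03], [0.0003, -0.0351, 0.0156, -0.0455, 0.03]]
```

```bash
python3 -m inch '[[0,-0.026,0.028,-0.045,0.03],[0,-0.027,0.027,-0.045,0.03],[0,-0.0285,0.026,-0.045,0.03],[0,-0.0295,0.0245,-0.045,0.03],[0,-0.031,0.023,-0.045,0.03]]'; python3 -m inch '[[0,-0.032,0.0215,-0.046,0.03],[0,-0.0325,0.020,-0.046,0.03],[0,-0.0335,0.019,-0.046,0.03],[0,-0.0345,0.017,-0.046,0.03],[0,-0.035,0.0155,-0.046,0.03]]'
python3 -m inch '[[0,0,0,0,0.03],[0,0,0,0,0.03]]'
python3 - <<'E'
from h import *
go([.547,-.0528,.225],1.435)
for n in("top","wrist"):
  c=cams.camera(n);cv2.imwrite(f"pics/{n}5.png",c["frame"]);np.savez(n+"5.npz",K=c["K"],view=c["view"])
go([.547,-.0528,.225],1.435)
f=cv2.imread("pics/top5.png");crop(f,280,160,440,260,5,"pics/t5.png")
E
```

```text
clock: 6.25
ee_pos: [0.4979, 0.1296, 0.2235]
tool_rot: [0.694, 0.125, 0.698, -0.127]
ft_force: [1.8, 0.2, -6.1]
finger_gap: 0.0443
clock: 6.88
ee_pos: [0.5432, -0.0563, 0.2233]
tool_rot: [0.704, 0.045, 0.708, -0.045]
ft_force: [0.7, -0.2, -5.7]
finger_gap: 0.0444
clock: 7.12
ee_pos: [0.5433, -0.0542, 0.2242]
tool_rot: [0.704, 0.046, 0.707, -0.045]
ft_force: [0.0, 0.3, -5.0]
finger_gap: 0.0446
clock 7.12 tcp [ 0.5433 -0.0542  0.2242] F [ 0.   0.3 -5. ] gap 0.0446
shift tool [-0.0008  0.0018  0.0035]
tool axes
 [[-0.005  0.129  0.992]
 [ 0.002  0.992 -0.129]
 [-1.     0.001 -0.005]] yaw_y 1.441 q7 1.238
twist about x 0.006
clock 7.22 tcp [ 0.5439 -0.0529  0.2255] F [-0.5  0.2 -4.8] gap 0.0439
shift tool [0.0005 0.0005 0.0031]
tool axes
 [[-0.002  0.127  0.992]
 [ 0.001  0.992 -0.127]
 [-1.     0.001 -0.003]] yaw_y 1.444 q7 1.238
twist about x 0.009
```

View pics/t5.png

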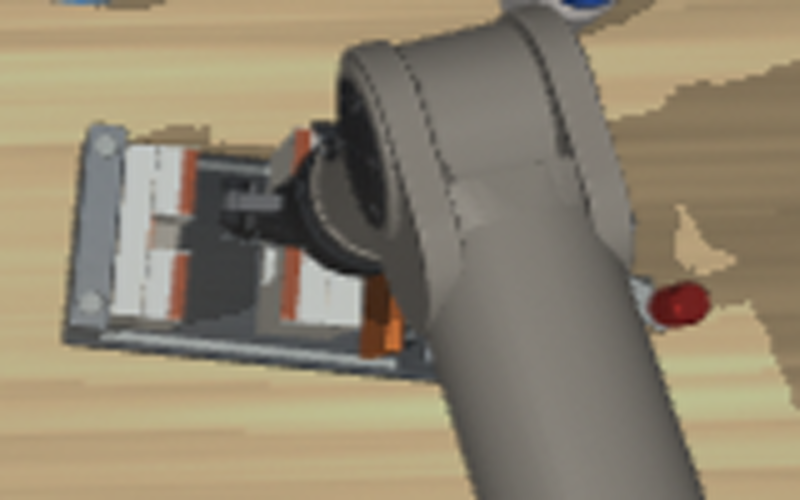

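View pics/wrist5.png

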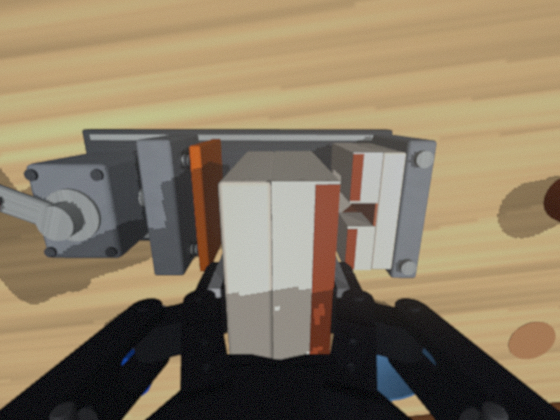

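```bash
python3 - <<'E'
from h import *
f=cv2.imread("pics/wrist5.png");crop(f,320,120,440,290,4,"pics/w5c.png")
c=cams.camera("side");cv2.imwrite("pics/side5.png",c["frame"])
E
```

```text
(no output)
```

View pics/w5c.png

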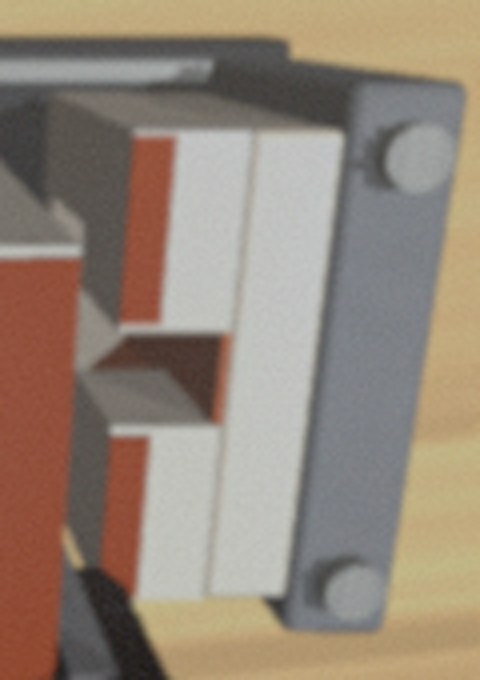

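View pics/side5.png

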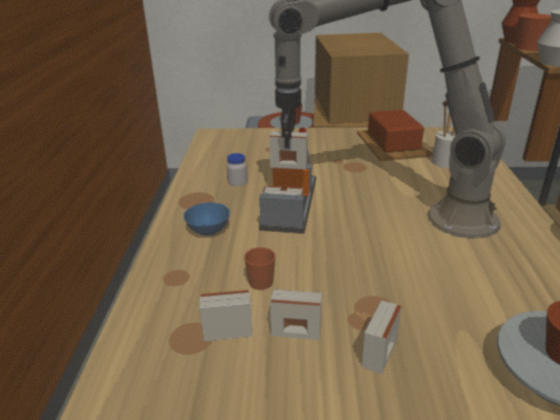

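```bash
python3 - <<'E'
from h import *
c=dict(np.load("wrist5.npz"));w=lambda p:((p[0]+.5)/4-.5+320,(p[1]+.5)/4-.5+120)
F=np.array([onz(c,w(p),.12) for p in [(134,131),(102,598),(288,597),(342,131)]])
print(F.round(4),[np.linalg.norm(F[i]-F[(i+1)%4]).round(4) for i in range(4)])
print(F[:2].mean(0)); d=F[1]-F[0];print(np.arctan2(d[1],d[0]));d=F[2]-F[3];print(np.arctan2(d[1],d[0]))
P=np.array([onz(c,p,.225-.062+.1) for p in [(222,182),(338,184)]]);print(P,np.linalg.norm(P[0]-P[1]));d=P[1]-P[0];print(np.arctan2(d[1],d[0]))
print(P.mean(0)+.055*np.array([np.cos(-.129),np.sin(-.129),0]))
E
```

```text
[[0.5038 0.014  0.12  ]
 [0.6123 0.0007 0.12  ]
 [0.6177 0.0444 0.12  ]
 [0.5093 0.0571 0.12  ]] [np.float64(0.1093), np.float64(0.0441), np.float64(0.1091), np.float64(0.0435)]
[0.5580021  0.00733155 0.12      ]
-0.12171198807473205
-0.11664379264257096
[[ 0.48779125 -0.06799775  0.263     ]
 [ 0.49396684 -0.02617689  0.263     ]] 0.04227437401232419
1.424188097259606
[ 0.54542205 -0.05416266  0.263     ]
```

```bash
python3 -m inch '[[0.025,0,0.002,0,0.03],[0.03,0,0.0025,0,0.03],[0.03,0,0,0,0.03],[0.03,0,0,0,0.03],[0.018,0,0,0,0.03]]'; python3 -m inch '[[0,0,0,0,0.03],[0,0,0,0,0.03]]'
python3 - <<'E'
from h import *
go([.5482,-.0522,.082],1.441)
E
```

```text
clock: 7.9
ee_pos: [0.5482, -0.0545, 0.0922]
tool_rot: [0.705, 0.045, 0.706, -0.045]
ft_force: [-0.7, -0.1, -5.1]
finger_gap: 0.0443
clock: 8.15
ee_pos: [0.5505, -0.0549, 0.0951]
tool_rot: [0.707, 0.046, 0.705, -0.046]
ft_force: [0.1, -0.0, -4.9]
finger_gap: 0.0442
clock 8.15 tcp [ 0.5505 -0.0549  0.0951] F [ 0.1 -0.  -4.9] gap 0.0442
shift tool [ 0.0131  0.0024 -0.0027]
tool axes
 [[ 0.003  0.129  0.992]
 [ 0.     0.992 -0.129]
 [-1.     0.     0.003]] yaw_y 1.441 q7 1.151
twist about x 0.0
```

```bash
python3 -m inch '[[0.005,0,-0.001,0,0.03],[0.003,0,0,0,0.03],[0,0,0,0,0.03]]'
python3 -m inch '[[0.002,0,0,0,0.03],[0,0,0,0,0.03]]'
python3 -m inch '[[0.002,0,0,0,0.03],[0,0,0,0,0.03]]'
python3 - <<'E'
from h import *
c=cams.camera("wrist");cv2.imwrite("pics/w6.png",c["frame"])
E
```

```text
clock: 8.52
ee_pos: [0.5481, -0.0554, 0.0857]
tool_rot: [0.705, 0.046, 0.706, -0.046]
ft_force: [0.3, 0.2, -5.7]
finger_gap: 0.0445
clock: 8.78
ee_pos: [0.5483, -0.0552, 0.0836]
tool_rot: [0.706, 0.046, 0.706, -0.046]
ft_force: [-0.1, -0.6, -5.3]
finger_gap: 0.0441
clock: 9.02
ee_pos: [0.5486, -0.0552, 0.0821]
tool_rot: [0.706, 0.046, 0.705, -0.046]
ft_force: [-0.5, -0.2, -3.8]
finger_gap: 0.0441
```

View pics/w6.png

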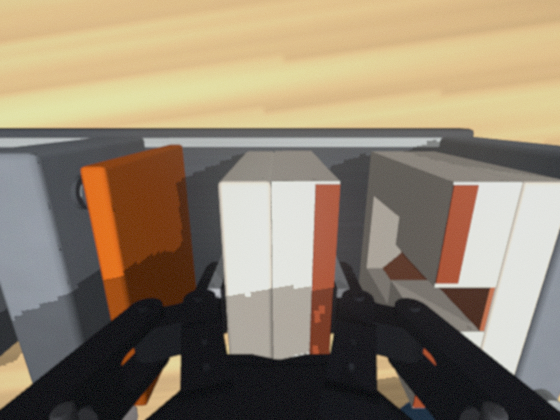

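```bash
python3 -m inch '[[0.001,0,0,0,0.03],[0,0,0,0,0.03]]'
python3 -m inch '[[0.0005,0,0,0,0.045],[0,0,0,0,0.055],[0,0,0,0,0.062],[0,0,0,0,0.062],[0,0,0,0,0.062]]'
python3 - <<'E'
from h import *
c=cams.camera("wrist");cv2.imwrite("pics/w7.png",c["frame"])
E
```

```text
clock: 9.32
ee_pos: [0.5487, -0.0552, 0.0821]
tool_rot: [0.706, 0.046, 0.705, -0.046]
ft_force: [-3.4, -0.5, 4.9]
finger_gap: 0.0445
clock: 9.95
ee_pos: [0.5484, -0.0552, 0.0802]
tool_rot: [0.706, 0.046, 0.706, -0.046]
ft_force: [-0.1, 0.0, -0.7]
finger_gap: 0.0623
```

View pics/w7.png

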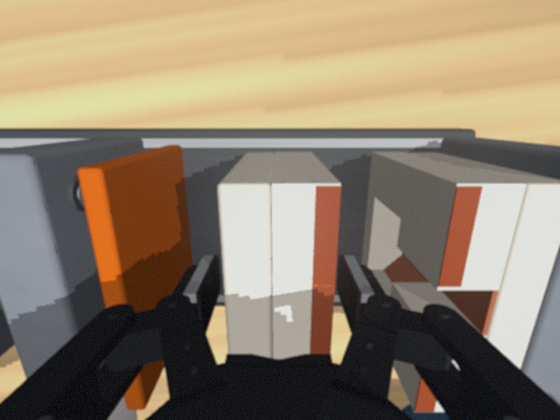

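```bash
python3 -m inch '[[-0.02,0,0,0,0.062],[-0.04,0,0,0,0.062],[-0.045,0,0,0,0.062],[-0.045,0,0,0,0.062],[-0.02,0,0,0,0.062]]'
python3 - <<'E'
from h import *
go([.50,-.2774,.24])
plan([.50,-.2774,.24],6,0,.07)
E
```

```text
clock: 10.62
ee_pos: [0.5497, -0.0547, 0.2534]
tool_rot: [0.707, 0.046, 0.704, -0.046]
ft_force: [0.6, -0.4, -0.7]
finger_gap: 0.0618
clock 10.62 tcp [ 0.5497 -0.0547  0.2534] F [ 0.6 -0.4 -0.7] gap 0.0618
shift tool [ 0.0132 -0.2273 -0.0206]
tool axes
 [[ 0.005  0.129  0.992]
 [-0.     0.992 -0.129]
 [-1.     0.     0.005]] yaw_y 1.441 q7 1.248
[[0.0022, -0.0379, -0.0034, 0.0, 0.07], [0.0022, -0.0379, -0.0034, 0.0, 0.07], [0.0022, -0.0379, -0.0034, 0.0, 0.07], [0.0022, -0.0379, -0.0034, 0.0, 0.07], [0.0022, -0.0379, -0.0034, 0.0, 0.07]]
[[0.0022, -0.0379, -0.0034, 0.0, 0.07]]
```

```bash
python3 -m inch '[[0,-0.037,-0.0035,0,0.07],[0,-0.037,-0.0035,0,0.07],[0,-0.037,-0.0035,0,0.07],[0,-0.037,-0.0035,0,0.07],[0,-0.03,-0.0035,0,0.07]]'
python3 -m inch '[[0,0,0,0,0.07],[0,0,0,0,0.07]]'
python3 - <<'E'
from h import *
for n in("wrist","top"):
  c=cams.camera(n);cv2.imwrite(f"pics/{n}8.png",c["frame"]);np.savez(n+"8.npz",K=c["K"],view=c["view"])
go([.50,-.2774,.24])
f=cv2.imread("pics/top8.png");crop(f,280,160,440,260,5,"pics/t8.png")
E
```

```text
clock: 11.25
ee_pos: [0.5074, -0.2313, 0.2502]
tool_rot: [0.706, 0.046, 0.706, -0.047]
ft_force: [-0.2, -0.4, 0.0]
finger_gap: 0.0697
clock: 11.5
ee_pos: [0.5083, -0.228, 0.2503]
tool_rot: [0.706, 0.046, 0.706, -0.045]
ft_force: [0.2, 0.9, 1.3]
finger_gap: 0.0702
clock 11.6 tcp [ 0.5086 -0.2273  0.2505] F [0.2 0.4 0.9] gap 0.07
shift tool [ 0.0105 -0.0508 -0.0022]
tool axes
 [[ 0.001  0.126  0.992]
 [ 0.001  0.992 -0.126]
 [-1.     0.001  0.   ]] yaw_y 1.444 q7 1.582
```

View pics/wrist8.png

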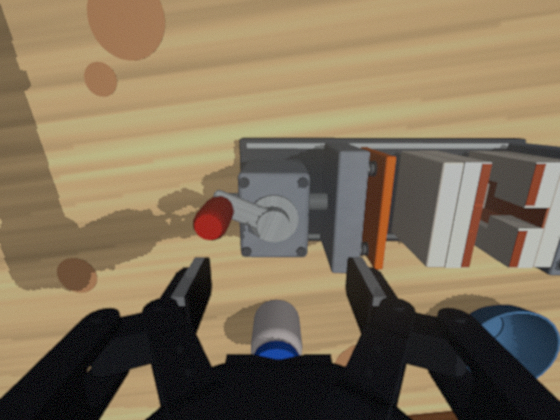

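View pics/t8.png

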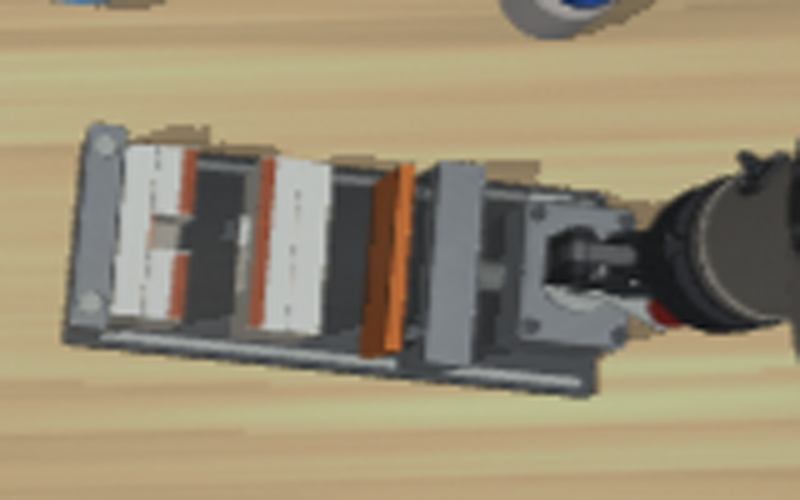

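```bash
python3 - <<'E'
from h import *
c=dict(np.load("wrist8.npz"));f=cv2.imread("pics/wrist8.png");crop(f,180,150,330,270,5,"pics/w8c.png");crop(f,380,130,560,280,4,"pics/w8d.png")
ct=dict(np.load("top8.npz"));w=lambda p,k,o:((p[0]+.5)/k-.5+o[0],(p[1]+.5)/k-.5+o[1])
F=np.array([onz(ct,w(p,5,(280,160)),.12) for p in [(275,157),(250,325),(320,335),(331,166)]])
print(F.round(4),[np.linalg.norm(F[i]-F[(i+1)%4]).round(4) for i in range(4)],F.mean(0))
E
```

```text
[[ 0.6048 -0.0492  0.12  ]
 [ 0.4989 -0.029   0.12  ]
 [ 0.4914 -0.0725  0.12  ]
 [ 0.5981 -0.0843  0.12  ]] [np.float64(0.1078), np.float64(0.0442), np.float64(0.1073), np.float64(0.0358)] [ 0.54829011 -0.0587656   0.12      ]
```

View pics/w8c.png

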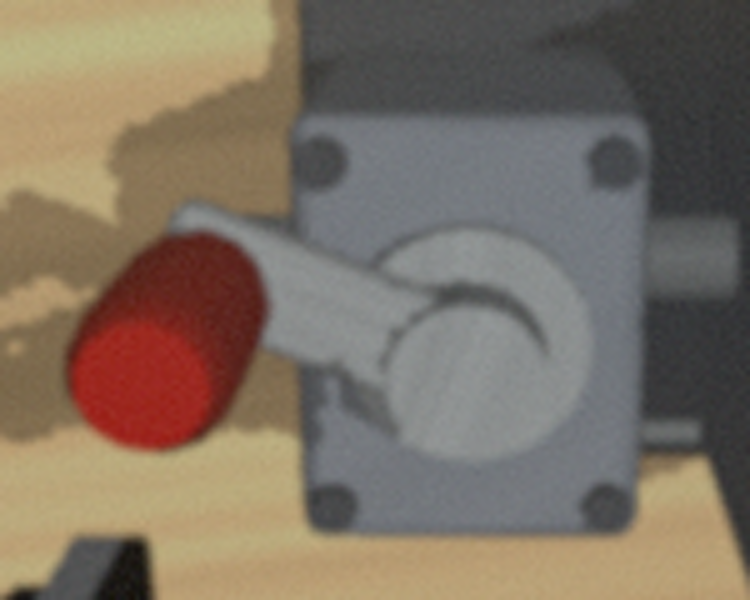

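View pics/w8d.png

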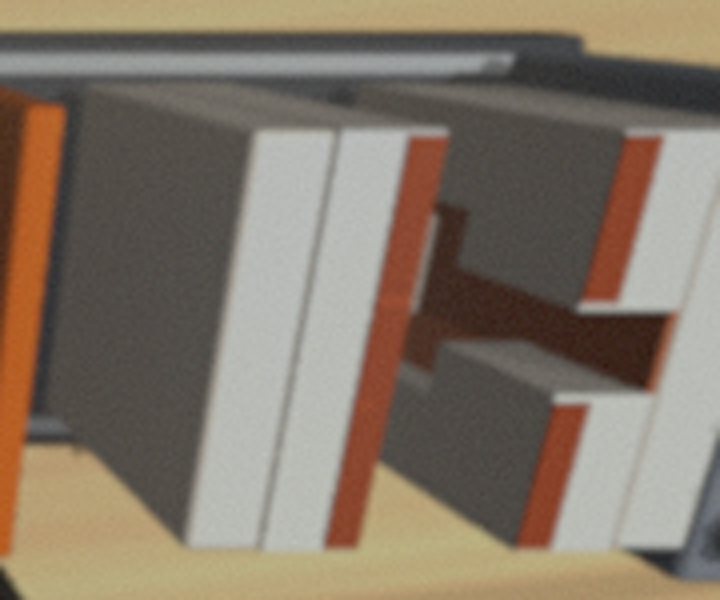

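```bash
python3 - <<'E'
from h import *
c=dict(np.load("wrist8.npz"));w=lambda p,k,o:((p[0]+.5)/k-.5+o[0],(p[1]+.5)/k-.5+o[1])
q=lambda p,z:onz(c,w(p,4,(380,130)),z)
lo=[q(p,.12) for p in[(448,132),(357,548)]];fx=[q(p,.12) for p in[(627,132),(515,548)]]
for n,(a,b) in(("loose",lo),("fixed",fx)):
    d=b-a;print(n,a.round(4),b.round(4),"mid",((a+b)/2).round(4),"len",np.linalg.norm(d),"yaw",np.arctan2(d[1],d[0]))
u=lambda p,z:onz(c,w(p,5,(180,150)),z)
k=u((141,383),.196);print("knob",k)
G=np.array([u(p,.127) for p in[(292,115),(650,115),(637,532),(310,532)]]);print("gb",G.round(4),G.mean(0))
for z in(.13,.14,.145,.15):
    h=u((470,382),z);print(z,h,np.linalg.norm((h-k)[:2]))
print("base disc",u((478,345),.13))
fm=(fx[0]+fx[1])/2;y=np.array([np.sin(.127),np.cos(.127),0]);print("axis guess along line", fm-.243*y)
E
```

```text
loose [ 0.4988 -0.0273  0.12  ] [ 0.6063 -0.0411  0.12  ] mid [ 0.5525 -0.0342  0.12  ] len 0.10843923376345492 yaw -0.12788361343110224
fixed [0.5041 0.0142 0.12  ] [ 6.117e-01 -1.000e-04  1.200e-01] mid [0.5579 0.007  0.12  ] len 0.10846860605384231 yaw -0.13224793408578095
knob [ 0.50046218 -0.27920452  0.196     ]
gb [[ 0.4763 -0.2621  0.127 ]
 [ 0.4848 -0.197   0.127 ]
 [ 0.5686 -0.2078  0.127 ]
 [ 0.5601 -0.2729  0.127 ]] [ 0.5224672  -0.23495903  0.127     ]
0.13 [ 0.53124994 -0.23655574  0.13      ] 0.05260042951961172
0.14 [ 0.52748869 -0.23591445  0.14      ] 0.051033936356630616
0.145 [ 0.52560807 -0.23559381  0.145     ] 0.05034093795753152
0.15 [ 0.52372745 -0.23527317  0.15      ] 0.049711532870097
base disc [ 0.52398955 -0.23404138  0.13      ]
axis guess along line [ 0.52712847 -0.23401402  0.12      ]
```

```bash
python3 -m inch '[[0,-0.025,-0.001,0,0.07],[0,-0.026,-0.001,0,0.07],[0.015,0,0,0,0.07],[0,0,0,0,0.07]]'
python3 - <<'E'
from h import *
c=cams.camera("wrist");cv2.imwrite("pics/w9.png",c["frame"]);np.savez("w9.npz",K=c["K"],view=c["view"])
go([.5003,-.2785,.157])
E
```

```text
clock: 12.1
ee_pos: [0.4989, -0.2774, 0.2336]
tool_rot: [0.705, 0.046, 0.707, -0.044]
ft_force: [0.6, 0.0, 0.5]
finger_gap: 0.0703
clock 12.15 tcp [ 0.4994 -0.2773  0.2344] F [-0.6  0.3  0.3] gap 0.0696
shift tool [ 0.0774 -0.0013  0.0012]
tool axes
 [[-0.001  0.126  0.992]
 [ 0.002  0.992 -0.126]
 [-1.     0.002 -0.002]] yaw_y 1.444 q7 1.66
```

View pics/w9.png

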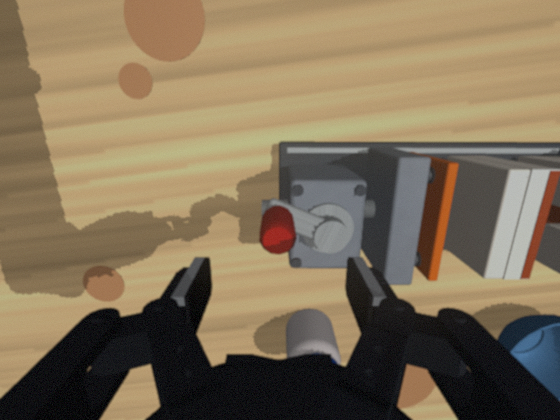

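```bash
python3 -m inch '[[0.025,-0.001,0.001,0,0.07],[0.03,0,0,0,0.07],[0.022,0,0,0,0.07],[0,0,0,0,0.07]]'
python3 - <<'E'
from h import *
c=cams.camera("wrist");cv2.imwrite("pics/w10.png",c["frame"])
go([.5003,-.2785,.157])
E
```

```text
clock: 12.65
ee_pos: [0.4995, -0.2789, 0.1569]
tool_rot: [0.705, 0.046, 0.707, -0.044]
ft_force: [0.3, -0.0, 0.5]
finger_gap: 0.0702
clock 12.7 tcp [ 0.5005 -0.2795  0.1584] F [ 0.9 -0.3  1.1] gap 0.07
shift tool [ 0.0014  0.0009 -0.0003]
tool axes
 [[-0.     0.127  0.992]
 [ 0.001  0.992 -0.127]
 [-1.     0.001 -0.001]] yaw_y 1.443 q7 1.622
```

View pics/w10.png

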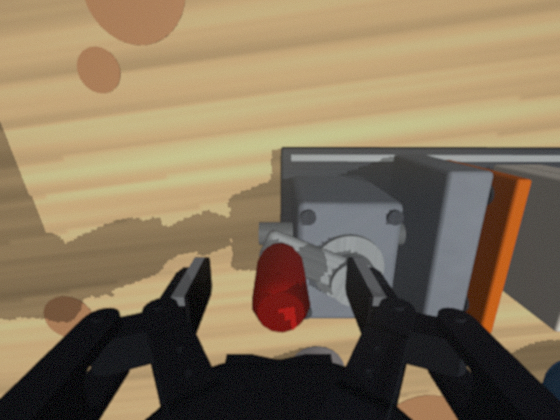

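```bash
python3 -m inch '[[0,0,0,0,0.015],[0,0,0,0,0.015],[0,0,0,0,0.015],[0,0,0,0,0.015],[0,0,0,0,0.015]]' 80
python3 - <<'E'
from h import *
c=cams.camera("wrist");cv2.imwrite("pics/w11.png",c["frame"])
go([.5003,-.2785,.157])
E
```

```text
clock: 13.32
ee_pos: [0.5017, -0.2784, 0.1601]
tool_rot: [0.706, 0.046, 0.705, -0.044]
ft_force: [-1.1, 5.1, 5.1]
finger_gap: 0.0241
clock 13.38 tcp [ 0.5017 -0.2784  0.1601] F [-1.1  4.6  5.6] gap 0.0241
shift tool [ 0.0031 -0.0003 -0.0014]
tool axes
 [[ 0.003  0.127  0.992]
 [ 0.002  0.992 -0.127]
 [-1.     0.002  0.002]] yaw_y 1.443 q7 1.622
```

View pics/w11.png

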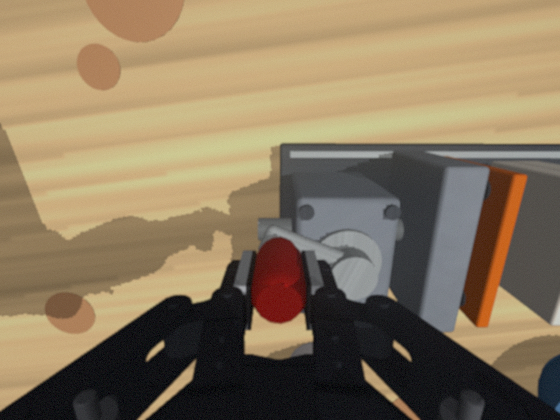

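```bash
cat >> h.py <<'E'
A=np.array([.5245,-.235]);r=.05
def circ(n,dth=.2,corr=0.,z=None):
    s=env.sense();R=Rt(s);p=s["ee_pos"];v=p[:2]-A;th=np.arctan2(v[1],v[0])
    print("clock",round(s["clock"],2),"tcp",p.round(4),"th",th.round(3),"rad",np.linalg.norm(v).round(4),"F",s["ft_force"].round(1),"gap",round(s["finger_gap"],4),"q",s["joint_pos"].round(2))
    C=lambda t:np.array([*(A+r*np.array([np.cos(t),np.sin(t)])),p[2]])
    rows=[]
    for i in range(n):
        d=C(th-(i+1)*dth)-C(th-i*dth)
        if i==0:d=d+corr*(C(th)-p)
        rows.append([round(float(x),4) for x in R.T@d][1:])
    print(rows)
E
python3 - <<'E'
from h import *
circ(10)
E
```

```text
clock 13.38 tcp [ 0.5017 -0.2784  0.1601] th -2.055 rad 0.0491 F [-1.1  4.6  5.6] gap 0.0241 q [ 1.01  0.52 -0.78  1.54  0.37  1.24  1.62]
[[0.0044, -0.009], [0.0061, -0.0079], [0.0075, -0.0065], [0.0087, -0.0049], [0.0095, -0.0031], [0.0099, -0.0011], [0.0099, 0.0009], [0.0096, 0.0028], [0.0088, 0.0047], [0.0077, 0.0063]]
```

```bash
python3 -m inch '[[0,0.0044,-0.009,0,0.015],[0,0.006,-0.008,0,0.015],[0,0.0075,-0.0065,0,0.015],[0,0.0087,-0.005,0,0.015],[0,0.0095,-0.003,0,0.015]]'
python3 - <<'E'
from h import *
circ(6)
E
```

```text
clock: 14.0
ee_pos: [0.4775, -0.2445, 0.1602]
tool_rot: [0.709, 0.044, 0.702, -0.049]
ft_force: [6.4, -6.3, -0.3]
finger_gap: 0.0237
clock 14.0 tcp [ 0.4775 -0.2445  0.1602] th -2.942 rad 0.048 F [ 6.4 -6.3 -0.3] gap 0.0237 q [ 1.03  0.44 -0.8   1.65  0.34  1.19  1.59]
[[0.0097, -0.0023], [0.01, -0.0003], [0.0098, 0.0017], [0.0093, 0.0036], [0.0084, 0.0054], [0.0072, 0.0069]]
```

```bash
python3 -m inch '[[0,0.0099,-0.001,0,0.015],[0,0.0099,0.001,0,0.015],[0,0.0096,0.003,0,0.015],[0,0.0088,0.0047,0,0.015],[0,0.0077,0.0063,0,0.015]]'
python3 - <<'E'
from h import *
circ(1)
t=-2.055-2.0;R=Rt();a=np.arctan2(-.127,.992)
for k in range(30):
    d=r*np.array([np.cos(t-.2)-np.cos(t),np.sin(t-.2)-np.sin(t),0]);t-=.2
    print([round(float(x),4) for x in (d@np.array([.127,.992,0]),d@np.array([.992,-.127,0]))],end=";" if k%5<4 else "\n")
E
```

```text
clock: 14.62
ee_pos: [0.4908, -0.2001, 0.16]
tool_rot: [0.704, 0.045, 0.707, -0.049]
ft_force: [-9.7, -1.4, 13.5]
finger_gap: 0.0241
clock 14.62 tcp [ 0.4908 -0.2001  0.16  ] th 2.339 rad 0.0485 F [-9.7 -1.4 13.5] gap 0.0241 q [ 0.95  0.44 -0.81  1.65  0.34  1.2   1.5 ]
[[0.0072, 0.0069]]
[0.0063, 0.0077];[0.0047, 0.0088];[0.0028, 0.0096];[0.0008, 0.0099];[-0.0011, 0.0099]
[-0.0031, 0.0095];[-0.0049, 0.0087];[-0.0065, 0.0075];[-0.0079, 0.0061];[-0.009, 0.0044]
[-0.0097, 0.0025];[-0.01, 0.0006];[-0.0099, -0.0014];[-0.0094, -0.0034];[-0.0085, -0.0052]
[-0.0073, -0.0068];[-0.0059, -0.0081];[-0.0041, -0.0091];[-0.0022, -0.0097];[-0.0003, -0.01]
[0.0017, -0.0098];[0.0036, -0.0093];[0.0054, -0.0084];[0.007, -0.0071];[0.0083, -0.0056]
[0.0092, -0.0039];[0.0098, -0.002];[0.01, 0.0];[0.0098, 0.002];[0.0092, 0.0039]
```

```bash
python3 -m inch '[[-0.001,0.0063,0.0077,0,0.015],[0,0.0047,0.0088,0,0.015],[0,0.0028,0.0096,0,0.015],[0,0.0008,0.0099,0,0.015],[0,-0.0011,0.0099,0,0.015]]'
python3 -m inch '[[0,-0.003,0.0095,0,0.015],[0,-0.005,0.0087,0,0.015],[0,-0.0065,0.0075,0,0.015],[0,-0.008,0.006,0,0.015],[0,-0.009,0.0044,0,0.015]]'
python3 - <<'E'
from h import *
circ(1)
print(-2.055-4)
E
```

```text
clock: 15.25
ee_pos: [0.539, -0.1866, 0.1601]
tool_rot: [0.704, 0.046, 0.707, -0.044]
ft_force: [-6.3, 4.1, 7.4]
finger_gap: 0.0236
clock: 15.88
ee_pos: [0.5742, -0.2197, 0.1603]
tool_rot: [0.706, 0.047, 0.705, -0.041]
ft_force: [1.2, 7.6, 1.8]
finger_gap: 0.024
clock 15.88 tcp [ 0.5742 -0.2197  0.1603] th 0.299 rad 0.052 F [1.2 7.6 1.8] gap 0.024 q [ 0.82  0.6  -0.77  1.41  0.41  1.29  1.48]
[[-0.0095, 0.0032]]
-6.055
```

```bash
python3 -m inch '[[0,-0.0097,0.0025,0,0.015],[0,-0.010,0.0006,0,0.015],[0,-0.0099,-0.0014,0,0.015],[0,-0.0094,-0.0034,0,0.015],[0,-0.0085,-0.0052,0,0.015]]'
python3 -m inch '[[0,-0.0073,-0.0068,0,0.015],[0,-0.006,-0.008,0,0.015],[0,-0.004,-0.009,0,0.015],[0,-0.0022,-0.0097,0,0.015],[0,-0.0003,-0.010,0,0.015]]'
python3 - <<'E'
from h import *
circ(1)
print(-2.055-6+4*np.pi)
c=cams.camera("wrist");cv2.imwrite("pics/w12.png",c["frame"])
c=cams.camera("top");crop(c["frame"],280,160,440,260,5,"pics/t12.png")
E
```

```text
clock: 16.5
ee_pos: [0.5635, -0.2687, 0.1603]
tool_rot: [0.709, 0.046, 0.703, -0.043]
ft_force: [5.8, 4.4, -1.0]
finger_gap: 0.0238
clock: 17.12
ee_pos: [0.518, -0.2843, 0.1603]
tool_rot: [0.709, 0.046, 0.702, -0.044]
ft_force: [8.3, 3.0, -2.7]
finger_gap: 0.024
clock 17.12 tcp [ 0.518  -0.2843  0.1603] th -1.703 rad 0.0497 F [ 8.3  3.  -2.7] gap 0.024 q [ 0.99  0.55 -0.78  1.49  0.39  1.25  1.61]
[[0.001, -0.0099]]
4.511370614359173
```

View pics/w12.png

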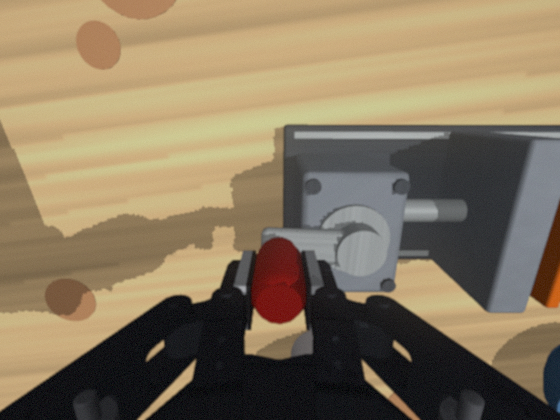

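View pics/t12.png

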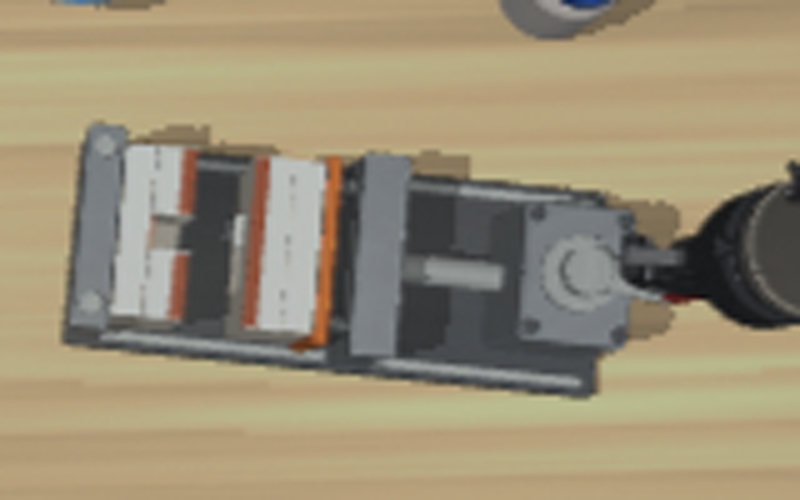

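```bash
python3 -m inch '[[0,0.0017,-0.0098,0,0.015],[0,0.0036,-0.0093,0,0.015],[0,0.0054,-0.0084,0,0.015],[0,0.007,-0.007,0,0.015],[0,0.0083,-0.0056,0,0.015]]'
python3 -m inch '[[0,0.0092,-0.004,0,0.015],[0,0.0098,-0.002,0,0.015],[0,0.010,0,0,0.015],[0,0.0098,0.002,0,0.015],[0,0.0092,0.004,0,0.015]]'
python3 - <<'E'
from h import *
circ(1)
t=-2.055-8.0;print(t)
for k in range(15):
    d=r*np.array([np.cos(t-.2)-np.cos(t),np.sin(t-.2)-np.sin(t),0]);t-=.2
    print([round(float(x),4) for x in (d@np.array([.127,.992,0]),d@np.array([.992,-.127,0]))],end=";" if k%5<4 else "\n")
c=cams.camera("top");crop(c["frame"],280,160,440,260,5,"pics/t13.png")
E
```

```text
clock: 17.85
ee_pos: [0.4816, -0.2569, 0.1603]
tool_rot: [0.709, 0.045, 0.702, -0.047]
ft_force: [9.3, -3.1, -6.0]
finger_gap: 0.0241
clock: 18.48
ee_pos: [0.4818, -0.2128, 0.1601]
tool_rot: [0.705, 0.045, 0.706, -0.05]
ft_force: [-5.6, -6.0, 5.2]
finger_gap: 0.0236
clock 18.48 tcp [ 0.4818 -0.2128  0.1601] th 2.663 rad 0.0481 F [-5.6 -6.   5.2] gap 0.0236 q [ 0.99  0.43 -0.82  1.66  0.34  1.2   1.52]
[[0.009, 0.0043]]
-10.055
[0.0082, 0.0057];[0.0069, 0.0072];[0.0054, 0.0084];[0.0036, 0.0093];[0.0017, 0.0098]
[-0.0003, 0.01];[-0.0023, 0.0097];[-0.0042, 0.0091];[-0.0059, 0.0081];[-0.0074, 0.0067]
[-0.0086, 0.0051];[-0.0094, 0.0033];[-0.0099, 0.0014];[-0.01, -0.0006];[-0.0096, -0.0026]
```

View pics/t13.png

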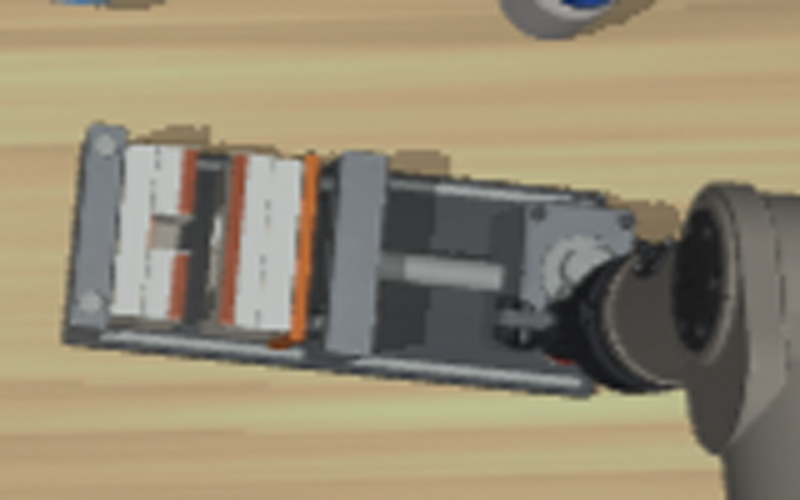

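```bash
python3 -m inch '[[0,0.0082,0.0057,0,0.015],[0,0.007,0.0072,0,0.015],[0,0.0054,0.0084,0,0.015],[0,0.0036,0.0093,0,0.015],[0,0.0017,0.0098,0,0.015]]'
python3 -m inch '[[0,-0.0003,0.010,0,0.015],[0,-0.0023,0.0097,0,0.015],[0,-0.0042,0.009,0,0.015],[0,-0.006,0.008,0,0.015]]'
python3 - <<'E'
from h import *
circ(1)
c=cams.camera("top");cv2.imwrite("pics/top14.png",c["frame"]);crop(c["frame"],290,175,370,235,9,"pics/t14.png")
c=cams.camera("wrist");cv2.imwrite("pics/w14.png",c["frame"]);
c=cams.camera("side");crop(c["frame"],250,120,330,235,5,"pics/s14.png")
E
```

```text
clock: 19.15
ee_pos: [0.5242, -0.1851, 0.1601]
tool_rot: [0.703, 0.046, 0.708, -0.045]
ft_force: [-8.1, 4.5, 8.5]
finger_gap: 0.0243
clock: 19.65
ee_pos: [0.5614, -0.1991, 0.1602]
tool_rot: [0.705, 0.047, 0.707, -0.042]
ft_force: [-3.5, 6.8, 5.5]
finger_gap: 0.0238
clock 19.65 tcp [ 0.5614 -0.1991  0.1602] th 0.773 rad 0.0515 F [-3.5  6.8  5.5] gap 0.0238 q [ 0.83  0.57 -0.79  1.46  0.41  1.28  1.45]
[[-0.007, 0.0071]]
```

View pics/t14.png

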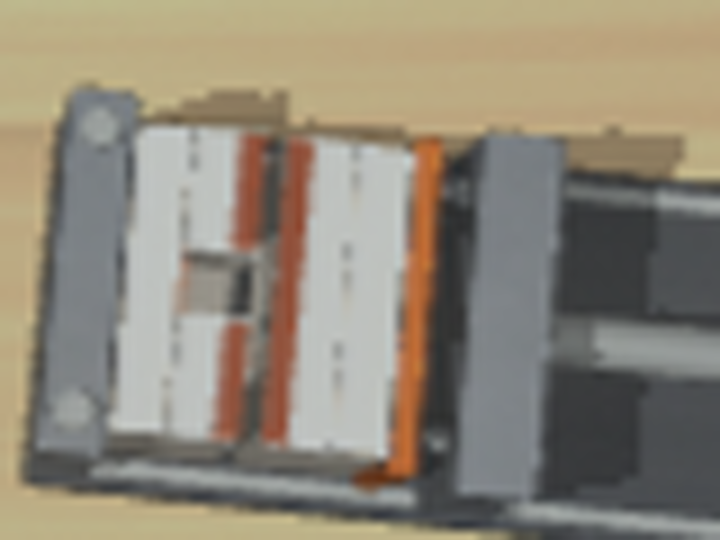

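View pics/w14.png

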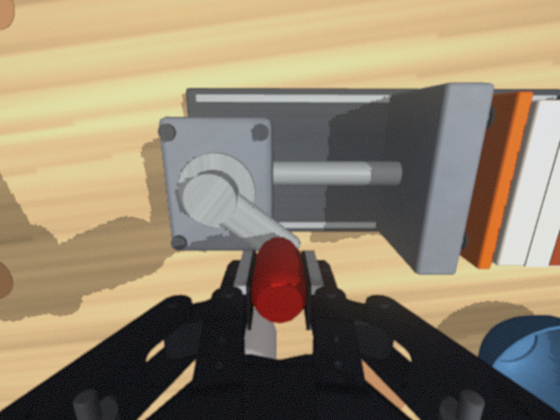

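```bash
sed -i 's/^A=.*/A=np.array([.5263,-.235]);r=.05/' h.py; python3 - <<'E'
from h import *
circ(9)
E
```

```text
clock 19.8 tcp [ 0.5627 -0.2004  0.1602] th 0.76 rad 0.0502 F [-1.1  6.1  1.7] gap 0.0238 q [ 0.83  0.57 -0.79  1.46  0.41  1.27  1.45]
[[-0.007, 0.0071], [-0.0083, 0.0055], [-0.0092, 0.0038], [-0.0098, 0.0019], [-0.01, -0.0001], [-0.0098, -0.0021], [-0.0091, -0.004], [-0.0082, -0.0057], [-0.0069, -0.0073]]
```

```bash
python3 -m inch '[[0,-0.007,0.007,0,0.015],[0,-0.0083,0.0055,0,0.015],[0,-0.0092,0.0038,0,0.015],[0,-0.0098,0.002,0,0.015],[0,-0.010,0,0,0.015]]'
python3 -m inch '[[0,0,0,0,0.015]]'
python3 - <<'E'
from h import *
circ(4)
c=cams.camera("top");cv2.imwrite("pics/top15.png",c["frame"]);crop(c["frame"],290,175,370,235,9,"pics/t15.png")
E
```

```text
clock: 20.42
ee_pos: [0.5757, -0.2449, 0.1602]
tool_rot: [0.706, 0.047, 0.705, -0.041]
ft_force: [-0.3, 8.0, 2.4]
finger_gap: 0.0238
clock: 20.55
ee_pos: [0.5751, -0.2474, 0.1602]
tool_rot: [0.706, 0.047, 0.705, -0.043]
ft_force: [1.0, 5.4, 4.0]
finger_gap: 0.0238
clock 20.55 tcp [ 0.5751 -0.2474  0.1602] th -0.248 rad 0.0503 F [1.  5.4 4. ] gap 0.0238 q [ 0.85  0.63 -0.76  1.37  0.43  1.31  1.52]
[[-0.0097, -0.0022], [-0.0091, -0.0041], [-0.0081, -0.0058], [-0.0068, -0.0073]]
```

View pics/t15.png

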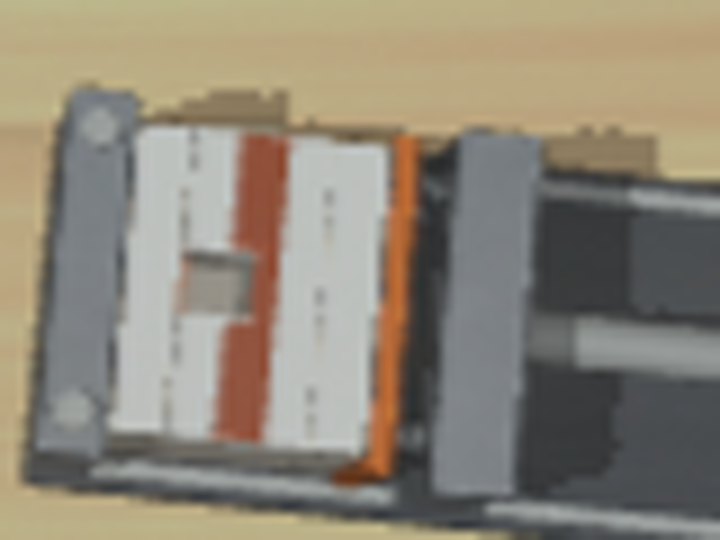

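```bash
cat >> h.py <<'E'
def cross(row,a,b,lev,rise):
    for x in range(a,b):
        u,v=row[x],row[x+1]
        if (rise and u<lev<=v) or (not rise and u>=lev>v): return x+(u-lev)/(u-v)
    return np.nan
def padgap(f,c):
    f=f.astype(float);o=f[:,:,2]-f[:,:,0];g=f.sum(2)/3
    out=[]
    for y in range(200,224):
        xs=np.argmax(o[y,325:380])+325
        e=cross(o[y],xs,xs+8,o[y,xs]/2,False)
        if np.isnan(e):continue
        j=cross(g[y],int(e)+2,int(e)+14,90,True)
        k=cross(g[y],int(j)+4,int(j)+16,90,False) if j==j else np.nan
        P=onz(c,(e,y),.1175);J=onz(c,(j,y),.127) if j==j else P*np.nan;Q=onz(c,(k,y),.127) if k==k else P*np.nan
        n=np.array([np.sin(.13),np.cos(.13),0]);F=np.array([.5579,.0068,.12])
        out.append([(P-F)@n,(J-F)@n,(Q-F)@n])
    out=np.array(out)*1000;m=np.nanmedian(out,0);print("pad back y",m[0].round(2),"jaw front",m[1].round(2),"jaw back",m[2].round(2),"pad-jaw",(m[0]-m[1]).round(2),(m[0]-m[2]).round(2), len(out))
E
python3 - <<'E'
from h import *
for n in(1,8,14,15):
    padgap(cv2.imread(f"pics/top{n}.png"),dict(np.load("top8.npz")))
E
```

```text
pad back y -138.91 jaw front -151.99 jaw back -180.83 pad-jaw 13.07 41.92 24
pad back y -138.89 jaw front -151.78 jaw back -181.04 pad-jaw 12.89 42.14 24
pad back y -62.94 jaw front -75.03 jaw back -104.31 pad-jaw 12.1 41.37 24
pad back y -54.94 jaw front -66.82 jaw back -95.95 pad-jaw 11.87 41.01 24
```

```bash
python3 -m inch '[[0,-0.0097,-0.0022,0,0.015],[0,-0.009,-0.004,0,0.015],[0,0,0,0,0.015]]'
python3 - <<'E'
from h import *
circ(3)
c=cams.camera("top");cv2.imwrite("pics/top16.png",c["frame"]);padgap(c["frame"],c)
E
```

```text
clock: 20.98
ee_pos: [0.5672, -0.2643, 0.1602]
tool_rot: [0.707, 0.047, 0.705, -0.043]
ft_force: [0.8, 6.8, 2.5]
finger_gap: 0.024
clock 20.98 tcp [ 0.5672 -0.2643  0.1602] th -0.621 rad 0.0503 F [0.8 6.8 2.5] gap 0.024 q [ 0.88  0.63 -0.76  1.38  0.43  1.31  1.55]
[[-0.0083, -0.0056], [-0.007, -0.0071], [-0.0054, -0.0084]]
pad back y -55.02 jaw front -63.95 jaw back -93.02 pad-jaw 8.93 38.0 24
```

```bash
python3 -m inch '[[0,-0.0083,-0.0056,0,0.015],[0,-0.0035,-0.0036,0,0.015],[0,0,0,0,0.015],[0,0,0,0,0.015]]'
python3 - <<'E'
from h import *
circ(1)
c=cams.camera("top");cv2.imwrite("pics/top17.png",c["frame"]);padgap(c["frame"],c)
E
```

```text
clock: 21.52
ee_pos: [0.5581, -0.2739, 0.1603]
tool_rot: [0.708, 0.046, 0.704, -0.042]
ft_force: [5.1, 7.1, 1.0]
finger_gap: 0.0236
clock 21.52 tcp [ 0.5581 -0.2739  0.1603] th -0.885 rad 0.0503 F [5.1 7.1 1. ] gap 0.0236 q [ 0.91  0.62 -0.77  1.39  0.42  1.3   1.57]
[[-0.0065, -0.0076]]
pad back y -54.97 jaw front -61.99 jaw back -90.72 pad-jaw 7.02 35.75 24
```

```bash
python3 -m inch '[[0,0,0,0,0.03],[0,0,0,0,0.045],[0,0,0,0,0.065],[0,0,0,0,0.065],[0,0,0,0,0.065]]'
python3 -m inch '[[-0.02,0,0,0,0.065],[-0.035,0,0,0,0.065],[-0.04,0,0,0,0.065],[-0.03,0,0,0,0.065],[0,0,0,0,0.065]]'
python3 - <<'E'
from h import *
circ(1)
c=cams.camera("top");cv2.imwrite("pics/top18.png",c["frame"]);padgap(c["frame"],c)
crop(c["frame"],290,175,370,235,9,"pics/t18.png")
c=cams.camera("wrist");cv2.imwrite("pics/w18.png",c["frame"]);np.savez("w18.npz",K=c["K"],view=c["view"])
E
```

```text
clock: 22.2
ee_pos: [0.5547, -0.2796, 0.1592]
tool_rot: [0.706, 0.046, 0.706, -0.046]
ft_force: [0.6, 0.0, -0.2]
finger_gap: 0.0648
clock: 22.82
ee_pos: [0.5565, -0.279, 0.2874]
tool_rot: [0.708, 0.045, 0.704, -0.047]
ft_force: [-0.6, 0.5, -0.6]
finger_gap: 0.0653
clock 22.82 tcp [ 0.5565 -0.279   0.2874] th -0.969 rad 0.0534 F [-0.6  0.5 -0.6] gap 0.0653 q [ 0.89  0.55 -0.79  1.17  0.38  1.56  1.62]
[[-0.0059, -0.0081]]
pad back y -54.97 jaw front -62.04 jaw back -90.69 pad-jaw 7.07 35.72 24
```

View pics/t18.png

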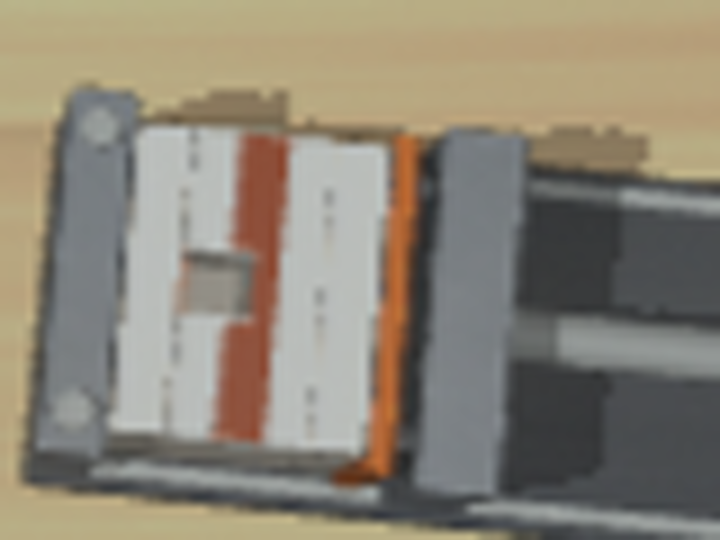

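View pics/w18.png

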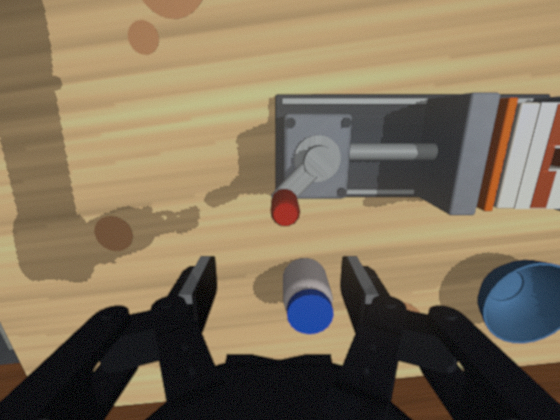

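```bash
python3 -c "
from station import env
print(env.close_job())"
```

```text
the job is handed in; nothing more can be done
None
```

I stood the loose half that was nearest the robot on the clamp bed, hollow face towards the fixed half. I let go of it about 42 mm short of shut, with its ends in line. Then I gripped the red handle, led it about 11.3 rad clockwise, let go, raised the gripper clear and handed the job in at about 23 s.

The last top picture, taken after letting go:
- **Mould:** it is shut, with the two stripes touching and the ends in line. The pad's back edge stayed at the same place through the last 0.65 rad of cranking, within 0.1 mm, so the loose half was seated on the fixed one.
- **Pad:** it is pressed in about 6 mm. The gap between pad and jaw went from 13.0 mm to 7.1 mm, and measured to the jaw's back edge from 42.0 mm to 35.7 mm, so the two readings give 5.9 and 6.3 mm. It did not change when I let go of the handle.
- **Gripper:** it is about 90 mm above the handle, and the outside force read near zero.

The jar and bowl still stood upright in the last wrist picture. I did not look at the cup again after placing the half, and I did not measure any of the three for movement. No check failed. The clamp's yaw differed by about 0.02 rad between views, and my first estimate of the crank axis was about 2 mm off. I corrected the axis before the final turn.

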